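# Shut and latch the battery enclosure

### The arm

A 6-joint arm with a two-finger parallel gripper is mounted at the origin on the work surface. World frame = base frame: x ahead of the robot, y to its left, z up, the work surface at z = 0. Lengths are in m, angles in rad, forces in N, time in s.
With the tool pointing down it reaches from about 0.275 to 0.825 m from the base axis. Payload 4.9 kg.
Tool frame: the origin (TCP) lies midway between the tips of the shut fingers; the grasp point (between the pads) lies 19 mm behind it (bot.grip_depth is the distance from the TCP to the grasp point, in m); z points along the fingers, y is the line along which they close (so a half turn about z gives the same grasp; the last joint's range is limited). The gripper opens to 85 mm and grips with 20 to 120 N. Pads are 22 mm wide; open, the fingers measure 114 mm over their backs; the gripper's body (76 mm by 85 mm) begins 54 mm behind the grasp point. The pads swing forward as they close: fully open they stand 13 mm farther back than shut.
Start: joints at [-1.47, 0.326, -0.193, 1.052, 0, 1.437], TCP at [0.128, -0.535, 0.231] pointing down, gripper open.
Joint ranges: [-2.65, 2.65], [-0.97, 1.79], [-1.3, 1.35], [-1.93, 2.1], [-1.47, 1.37], [-3.14, 3.14]. Speed limits (rad/s): [2.57, 2.57, 3.14, 3.14, 3.14, 3.14].

### API

Orientations are given as a unit quaternion [w, x, y, z].
In Python, from cell import bot gives the robot as it stands. Calls block until the motion is done:
- bot.move_pose(position, orientation): joint-space move of the TCP to a pose.
- bot.move_linear(position, speed=0.15, rotation=None, until_force=None): straight line of the TCP; rotation=None keeps the orientation; speed is the mean speed in m/s. With until_force (N) it stops when the force on the tool has changed by that much, and returns True; else False.
- bot.goto_joints(angles): joint-space move.
- bot.set_gripper(opening, grasp_force=None): opening from 0.0 (shut) to 1.0 (fully open); grasp_force is the grip in N (None keeps the last); returns when the fingers have stopped.
- bot.wait(seconds).
- bot.solve_ik(position, orientation): joint angles nearest the present ones, or None.
- bot.camera(name): name is "side" or "top"; returns the picture (480x640x3 uint8, red, green, blue); there is no depth.
- bot.calibration(name): a dict with "mtx" (3x3 intrinsics, pixels), "extrinsics" (4x4, takes a point from world to camera coordinates). Camera axes: x right, y down, z forward; pixel columns grow to the right and rows downward; lengths in m; the calibration is good to about 2 mm. A picture is of the moment at which its call begins. calibration takes no time and is no camera call.
A pose or a line that the arm cannot do raises bot.PlanningError and nothing moves.
- bot.close_job(): hands the job in; it is judged then, once.
Trained networks look in the newest picture that a camera, given by its name, has taken for a name from the list of things; names that differ only in an ending like _2 or _b are one class to them, and where a whole thing is asked for, a point or a joint stands for the part that bears it (a point fixed in the world has none). Each returns a list of dicts, best first, with "confidence" (0 to 1); they miss things now and then, are a little off and sometimes report something else, mostly with a low value. They report only what shows in the picture. A call takes as long as a camera call.
- bot.search_frame(camera, thing): "bbox" ([left, top, width, height] in pixels, round what is visible of it).
Readings, each from a call of its own:
- bot.read_clock(): time.
- bot.read_joint_positions(): joint angles.
- bot.read_joint_vel(): joint speeds.
- bot.read_joint_efforts(): joint torques, N m.
- bot.read_position(): TCP position.
- bot.read_tool_rot(): TCP orientation.
- bot.read_ft_force(): force on the tool from outside, world axes, zero at the start.
- bot.read_moment(): the same for the moment, N m.
- bot.read_gripper_width(): opening from 0.0 (shut) to 1.0 (fully open).
- bot.read_finger_force(): force on a finger pad.
Only numpy, scipy, OpenCV 4.12 (cv2) and the standard library are available. Lean on these libraries where they do the work, as an engineer would, in place of code of your own. Each camera call takes 0.05 s, during which the arm holds its last target. There are 200 camera calls.

### The job

The battery enclosure is finished: push its half-open lid down with the fingertips until it is fully shut, gently and without slamming it, and then fold the latch flap over the lid until it lies flat on it. Only push on the outer faces: do not swing the lid back upright, do not touch the rubber seal under the lid or the catch rib inside the latch, and pick nothing up. Leave the connector, the jar and the screwdriver where they are.

Things in the scene. Friction and masses are not known exactly. Their poses are not given: they have to be found in the camera images.
- enclosure: Black plastic box, open on top, two batteries inside, fixed to the bench, 180 (its x) by 240 (y) by 120 mm high. Origin: centre of its underside, on the bench. x points from the latch side (near the robot) to the lid-hinge side, z up. Lid hinge axis: along y at x = +90, z = 120 mm. Latch hinge axis: along y at x = -101, z = 142 mm, on a 74 mm wide bracket. Push gently: 80 N harms it.
- lid (a joint): Lid angle, rad: 0 = shut, grows as it opens; starts at 0.8 to 1.25, free edge up towards the robot. Black frame, blue clear panel, 180 (hinge axis to free edge) by 240 by 20 mm thick; its underside plane passes through the hinge axis. Shut, its outer face is 140 mm above the bench. Stiff hinge: it stays where it is left; about 2 to 5 N near the free edge pushes it down.
- lid_face (a point): Point on the outer (upper) face of the lid, on its middle line, 150 mm from the hinge axis and 30 mm from the free edge. Its axes are the lid's: x from the free edge to the hinge, y along the hinge, z out of the outer face.
- seal: Black rubber seal, 5 mm high, under the lid, set in about 15 mm from the lid's edges; turns with the lid. Origin on the lid's hinge axis, axes as the lid's. The fingers must not touch it.
- latch (a joint): Latch flap angle, rad: 0 = flat on the shut lid, 1.57 = upright, more = leaning out towards the robot; starts at 1.7 to 2.1. Black flap in the middle of the near wall, 45 mm from hinge axis to end, 60 mm wide, 6 mm thick. To close, push its outer face (towards the robot) away from the robot, then down. Stays where it is left; about 2 N at its end moves it.
- latch_end (a point): Middle of the free end of the latch's outer face, 45 mm from its hinge axis; the outer face lies 8 mm off the plane through that axis. Axes are the latch's: x from hinge to free end, y along the hinge, z out of the outer face. With the latch folded flat it is 150 mm above the bench.
- catch: Grey catch rib, 8 by 40 mm and 4 mm proud, on the inner face of the latch, 28 mm from the hinge; origin on the latch's hinge axis. The fingers must not touch it.
- connector: Loose orange panel connector standing beside the enclosure: flange 36 by 36 mm, 5 mm thick, with a barrel 31 mm in diameter, 27 mm high in all; origin at the centre of its underside. To be left alone.
- jar: Loose small clear jar with a steel cap, 54 mm in diameter, 65 mm high, standing beside the enclosure; origin at the centre of its underside. To be left alone.
- screwdriver: Loose screwdriver, 190 mm long, under 35 mm high, lying on the bench between the robot and the enclosure, roughly parallel to the enclosure's near wall; origin underneath its middle, x along it towards the tip. To be left alone.

How it is judged:
By the outcome, as a careful person would: the job done as asked, in the order asked, and still so for the second after the job is handed in, with the robot touching nothing.
It also fails if it takes over 51 s, if anything falls off the work surface, if the arm or the gripper's body presses on something with over 40 N, if the wrist force passes 120 N, or if a joint passes its speed limit or range.

## Working session

There is one attempt and no reset: what is moved stays moved. The work goes in short steps, each a Python script; the robot and the scene stay as the last script left them, time stands still between calls to the robot, and variables do not carry over. Pictures are saved under pics/ and viewed, at most 10 in all, crops included, and the job is handed in when it is done.

```bash
mkdir -p pics; ls; python3 - <<'E'
from cell import bot
import cv2,numpy as np
for n in("top","side"):
    im=bot.camera(n); cv2.imwrite(f"pics/{n}0.png",im[:,:,::-1])
    c=bot.calibration(n); print(n,np.round(c["mtx"],1).tolist(),np.round(c["extrinsics"],4).tolist())
    for t in("enclosure","lid","latch","connector","jar","screwdriver","seal","catch"):
        print(t,[(np.round(d["bbox"]).tolist(),round(d["confidence"],2)) for d in bot.search_frame(n,t)][:2])
print(bot.read_clock(),bot.read_tool_rot())
E
```

```text
pics
top [[433.7, 0.0, 322.3], [0.0, 433.7, 241.7], [0.0, 0.0, 1.0]] [[0.0261, -0.9992, 0.029, 0.0183], [-0.9914, -0.0296, -0.1276, 0.5276], [0.1284, -0.0255, -0.9914, 0.7287], [0.0, 0.0, 0.0, 1.0]]
enclosure [([165.0, 138.0, 199.0, 151.0], 0.64)]
lid [([167.0, 136.0, 195.0, 80.0], 0.79)]
latch [([243.0, 266.0, 46.0, 28.0], 0.88)]
connector [([169.0, 204.0, 27.0, 24.0], 0.96), ([386.0, 192.0, 32.0, 34.0], 0.33)]
jar [([384.0, 193.0, 36.0, 33.0], 0.95)]
screwdriver [([197.0, 311.0, 111.0, 27.0], 0.86)]
seal []
catch []
side [[542.0, 0.0, 319.6], [0.0, 542.0, 246.9], [0.0, 0.0, 1.0]] [[-0.9113, -0.4117, 0.0047, 0.4966], [-0.2593, 0.5651, -0.7832, 0.2057], [0.3198, -0.715, -0.6217, 1.0224], [0.0, 0.0, 0.0, 1.0]]
enclosure [([326.0, 252.0, 26.0, 31.0], 0.63), ([206.0, 168.0, 156.0, 194.0], 0.57)]
lid [([205.0, 173.0, 122.0, 113.0], 0.72)]
latch [([324.0, 248.0, 29.0, 36.0], 0.5)]
connector [([229.0, 357.0, 22.0, 23.0], 0.81)]
jar [([309.0, 215.0, 23.0, 21.0], 0.69)]
screwdriver [([337.0, 308.0, 51.0, 70.0], 0.61)]
seal []
catch []
0.9 [ 1.36373388e-05  9.93117424e-01  1.17122934e-01 -1.03934032e-05]
```

View pics/top0.png

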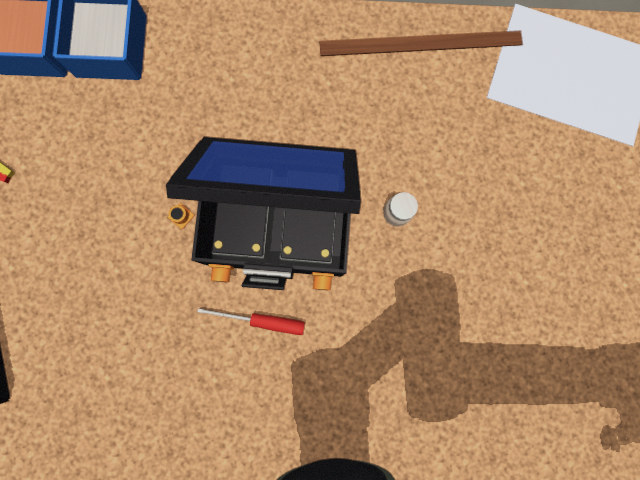

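View pics/side0.png

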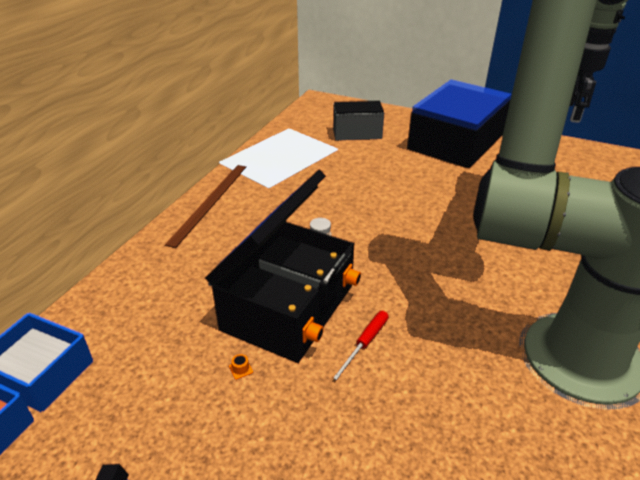

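The top view shows the lid at about (168–360, 138–210), the latch at (265,278), the screwdriver at (250,322), the connector at (180,214) and the jar at (402,207). The side view shows the lid edge-on, from (210,280) to (322,175), and the latch near (338,265). I'll take enlarged crops to pick corners.

```bash
python3 - <<'E'
import cv2,numpy as np
def crop(f,x,y,w,h,s,o):
    im=cv2.imread(f)[y:y+h,x:x+w]; im=cv2.resize(im,None,fx=s,fy=s,interpolation=cv2.INTER_CUBIC)
    im=cv2.convertScaleAbs(255*(im/255.)**.55)
    for i in range(0,w,20): cv2.putText(im,str(x+i),(i*s,10),0,.35,(0,255,255),1); cv2.line(im,(i*s,12),(i*s,18),(0,255,255),1)
    for j in range(0,h,20): cv2.putText(im,str(y+j),(0,j*s+4),0,.35,(0,255,255),1)
    cv2.imwrite(o,im)
crop("pics/top0.png",160,130,210,170,3.8 and 3,"pics/tc.png")
crop("pics/side0.png",200,165,165,195,3,"pics/sc.png")
E
```

```text
(no output)
```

View pics/tc.png

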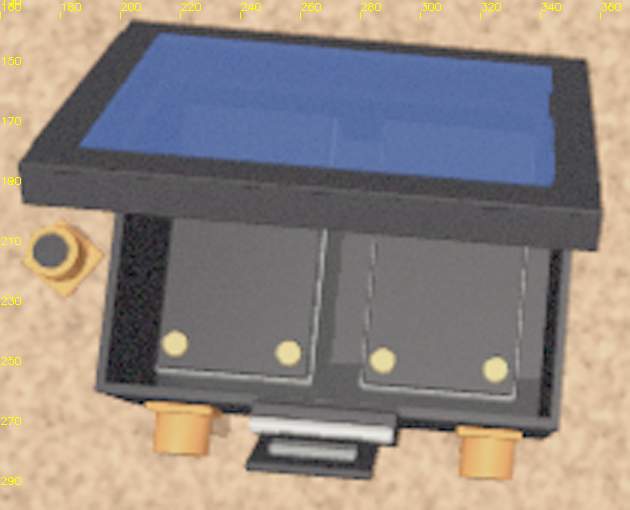

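View pics/sc.png

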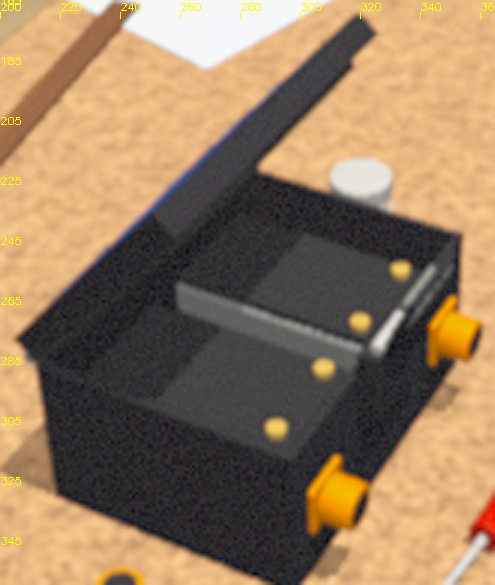

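```bash
cat > h.py <<'E'
import numpy as np,cv2
from cell import bot
from scipy.optimize import least_squares
C={n:bot.calibration(n) for n in("top","side")}
def proj(n,P):
    P=np.atleast_2d(P); e=C[n]["extrinsics"]; q=P@e[:3,:3].T+e[:3,3]; q=q@C[n]["mtx"].T
    return q[:,:2]/q[:,2:]
def world(p,P):
    P=np.atleast_2d(P); c,s=np.cos(p[2]),np.sin(p[2])
    return np.c_[p[0]+c*P[:,0]-s*P[:,1],p[1]+s*P[:,0]+c*P[:,1],P[:,2]]
def lid(a,r,y,h): # r from hinge, h above underside
    return [.09-r*np.cos(a)+h*np.sin(a),y,.12+r*np.sin(a)+h*np.cos(a)]
def latch(b,r,y,h):
    return [-.101+r*np.cos(b)-h*np.sin(b),y,.142+r*np.sin(b)+h*np.cos(b)]
E
python3 - <<'E'
from h import *
T=[(lambda p:lid(p[3],0,.12,.02),204,137.3),(lambda p:lid(p[3],0,-.12,.02),355,150),
(lambda p:lid(p[3],.18,.12,.02),167.5,185.5),(lambda p:lid(p[3],.18,-.12,.02),360,200),
(lambda p:lid(p[3],.18,.12,0),167.5,196.5),(lambda p:lid(p[3],.18,-.12,0),359.3,213.3),
(lambda p:[-.09,.12,.12],192.3,259.3),(lambda p:[-.09,-.12,.12],344.3,274),
(lambda p:latch(p[4],.045,.03,.002),242.7,286.7),(lambda p:latch(p[4],.045,-.03,.002),284,289.3)]
S=[(lambda p:[-.09,.12,.12],297.7,318.3),(lambda p:[-.09,-.12,.12],353.3,243.3),(lambda p:[.09,.12,0],218.3,329),(lambda p:lid(p[3],0,.12,.02),206.7,278)]
def res(p):
    r=[proj(n,world(p,f(p)))[0]-[u,v] for n,L in(("top",T),("side",S)) for f,u,v in L]
    return np.array(r).ravel()
s=least_squares(res,[.5,.1,0,1,1.9],loss="soft_l1"); p=s.x
print(p,"\n",res(p).reshape(-1,2).round(1).tolist())
np.save("p.npy",p)
for n in("top","side"):
    im=cv2.imread(f"pics/{n}0.png")
    def q(pts,c): cv2.polylines(im4,[ (4*proj(n,world(p,pts))-[4*x0,4*y0]).astype(int)],True,c,1)
    x0,y0=((160,130),(200,165))[n=="side"]
    im4=cv2.resize(im[y0:y0+(150 if 0 else 200),x0:x0+200],None,fx=3.0*4/3,fy=4)[:,:]
    im4=cv2.convertScaleAbs(255*(im4/255.)**.5)
    im4=im4[:800]
    for h in(0,.02): q([lid(p[3],r,y,h) for r,y in((0,.12),(.18,.12),(.18,-.12),(0,-.12))],(0,255,0))
    for z in(0,.12): q([[x,y,z] for x,y in((.09,.12),(-.09,.12),(-.09,-.12),(.09,-.12))],(255,0,255))
    for h in(.002,.008): q([latch(p[4],r,y,h) for r,y in((0,.03),(.045,.03),(.045,-.03),(0,-.03))],(0,255,255))
    cv2.imwrite(f"pics/{n}_ov.png",im4)
a=cv2.imread("pics/top_ov.png");b=cv2.imread("pics/side_ov.png")
cv2.imwrite("pics/ov.png",cv2.resize(np.hstack([a,b]),(800,400),interpolation=cv2.INTER_AREA))
E
```

```text
[ 0.56339682  0.11171523 -0.05240119  0.88682113  2.04113405] 
 [[-0.7, -1.3], [1.0, -0.9], [-2.9, -2.2], [1.8, -0.2], [-1.1, 1.7], [0.4, 1.0], [-1.5, 1.7], [2.2, -0.5], [-1.8, -0.4], [0.1, 0.4], [0.2, -1.2], [2.2, -2.0], [1.2, 0.3], [-2.1, -1.4]]
```

View pics/ov.png

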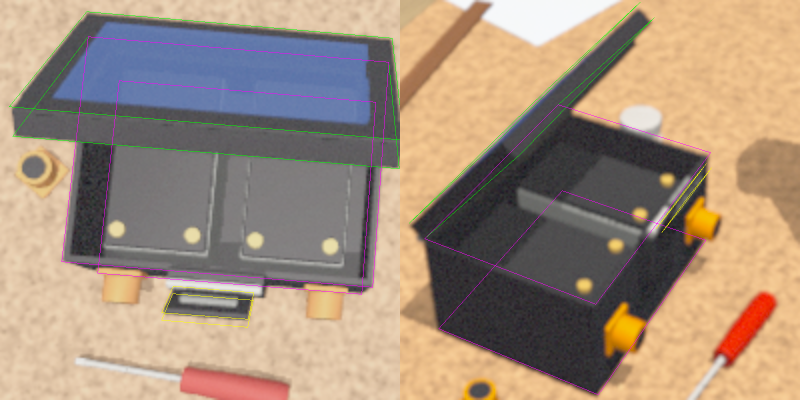

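The overlay matches the picture within about 2 px. The enclosure is at (0.563, 0.112), yaw −0.052, lid 0.89 rad, latch about 2.0 rad. Next is closing the lid.

```bash
cat >> h.py <<'E'
from scipy.spatial.transform import Rotation as R
p=np.load("p.npy") if __import__("os").path.exists("p.npy") else None
if p is not None:
    q=(R.from_euler("z",p[2])*R.from_quat([1,0,0,0])).as_quat(); Q=[q[3],q[0],q[1],q[2]]
    W=lambda x,y,z: world(p,[x,y,z])[0]
E
python3 - <<'E'
from h import *
bot.set_gripper(0.0)
P=bot.read_position(); bot.move_linear([P[0],P[1],.37],speed=.2)
L=lambda a,dz=0:(lambda v:W(v[0]+.011,0,v[2]+dz))(lid(a,.15,0,.02))
a0=p[3]
bot.move_pose(W(lid(a0,.15,0,.02)[0]+.011,0,.37),Q)
bot.move_linear(L(a0,.03))
print("touch",bot.move_linear(L(a0,-.02),speed=.03,until_force=2.5),bot.read_position()-L(a0),bot.read_ft_force())
for a in np.arange(a0-.1,.08,-.1):
    hit=bot.move_linear(L(a),speed=.06,until_force=15); print(round(a,2),hit,bot.read_ft_force().round(1))
    if hit: break
im=bot.camera("side"); cv2.imwrite("pics/s1.png",im[120:400,120:480,::-1])
print(bot.read_clock())
E
```

```text
touch True [ 7.68314376e-05 -1.49459871e-05 -5.65133445e-03] [2.07542579 0.62966782 0.55849853]
0.79 False [0.3 0.2 0.7]
0.69 False [0.1 0.  0. ]
0.59 False [ 0.7 -0.7  0.6]
0.49 False [ 0.8  0.1 -0.1]
0.39 False [ 0.   0.1 -1. ]
0.29 False [-0.3 -0.1 -0. ]
0.19 False [0.2 0.2 0.7]
0.09 False [ 0.3  0.6 -0.2]
11.2833
```

View pics/s1.png

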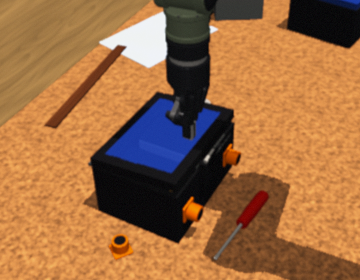

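The lid is nearly shut, with the fingertips on its face at about (188,130). Now the final gentle press.

```bash
python3 - <<'E'
from h import *
P=bot.read_position(); print(P)
for i in range(3):
    hit=bot.move_linear(W(-.049,0,.132),speed=.015,until_force=12)
    P=bot.read_position(); print(hit,P,bot.read_ft_force().round(1))
    if P[2]<.1415: break
bot.move_linear([P[0],P[1],.24])
bot.move_linear(W(-.185,0,.24)); 
im=bot.camera("top"); cv2.imwrite("pics/t2.png",cv2.resize(im[120:320,140:400,::-1],None,fx=3,fy=3))
im=bot.camera("side"); cv2.imwrite("pics/s2.png",cv2.resize(im[180:360,190:390,::-1],None,fx=3,fy=3))
print(bot.read_clock(), bot.read_ft_force())
E
```

```text
[0.51637503 0.11414686 0.15258482]
True [0.51504633 0.11427874 0.14001802] [-0.5  0.2  4.8]
14.15 [0.52629233 0.51187061 0.07020102]
```

View pics/s2.png

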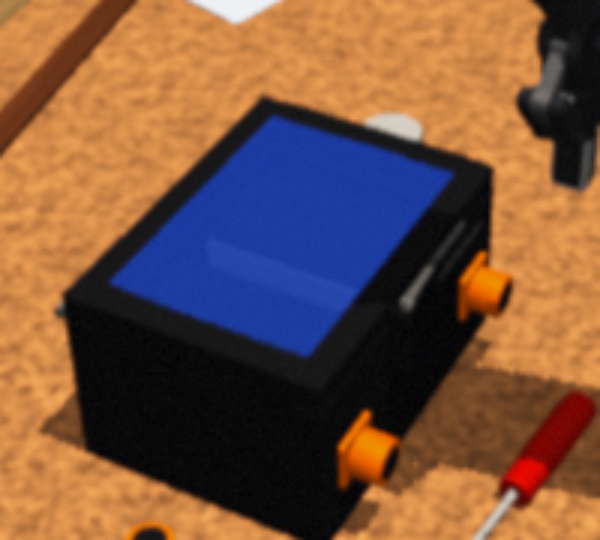

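The lid is shut: firm contact at z = 0.140 and flat all round in the picture, with the latch still open at about (440,265). Now the latch.

```bash
python3 - <<'E'
from h import *
bot.move_linear(W(-.185,0,.165))
A=lambda b:(lambda v:W(v[0]-.011,0,v[2]))(latch(b,.036,0,.008))
print(bot.move_linear(W(-.123,0,.167),speed=.05,until_force=15),bot.read_position())
for b in (1.5,1.3,1.1,.9,.7,.5,.35,.2,.1):
    hit=bot.move_linear(A(b),speed=.04,until_force=15); print(b,hit,bot.read_ft_force().round(1))
    if hit: break
else:
    v=latch(0,.036,0,.008)
    hit=bot.move_linear(W(v[0]-.011,0,.143),speed=.015,until_force=12)
print(hit,bot.read_position(),bot.read_ft_force().round(1),bot.read_clock())
E
```

```text
False [0.44059879 0.11815267 0.16701144]
1.5 False [ 0.5 -0.5 -0.3]
1.3 False [0.4 0.4 0.6]
1.1 False [-0.8  0.4  0.1]
0.9 False [0.1 0.  0.2]
0.7 False [-0.3 -0.9 -0.2]
0.5 False [-0.5  0.4  0.2]
0.35 False [-0.   0.7 -0.5]
0.2 False [ 0.1 -0.6  0.1]
0.1 False [-1.1 -0.3  0.2]
True [0.48746389 0.11570412 0.14992525] [-0.5 -1.3  7.6] 19.5917
```

Contact at z = 0.150 means the latch lies flat. I'll back off and check.

```bash
python3 - <<'E'
from h import *
P=bot.read_position(); bot.move_linear([P[0],P[1],.25]); bot.move_linear(W(-.13,-.25,.3),speed=.2)
a=bot.camera("top")[120:340,140:430,::-1]; b=bot.camera("side")[180:400,190:410,::-1]
cv2.imwrite("pics/end.png",cv2.resize(np.hstack([a,b]),None,fx=1.5,fy=1.5))
print(bot.read_clock(),bot.read_ft_force().round(1))
for t in("connector","jar","screwdriver","latch"): print(t,[np.round(d["bbox"]) for d in bot.search_frame("top",t)][:1])
E
```

```text
Traceback (most recent call last):
cell.PlanningError: the arm cannot follow that straight line within its joint ranges
```

```bash
python3 - <<'E'
from h import *
P=bot.read_position(); print(P)
if P[2]<.2: bot.move_linear([P[0],P[1],.25])
bot.goto_joints([-.7]+list(bot.read_joint_positions()[1:]))
a=bot.camera("top")[120:340,140:430,::-1]
ks=[[np.round(d["bbox"]) for d in bot.search_frame("top",t)][:1] for t in("connector","jar","screwdriver","latch")]
b=bot.camera("side")[180:400,190:410,::-1]
cv2.imwrite("pics/end.png",cv2.resize(np.hstack([a,b]),None,fx=1.5,fy=1.5))
print(bot.read_clock(),bot.read_ft_force().round(1),ks)
E
```

```text
[0.48686379 0.11563605 0.2490319 ]
22.1417 [0.1 0.2 0.6] [[array([170., 204.,  20.,  24.])], [array([386., 190.,  32.,  38.])], [array([200., 310., 105.,  26.])], [array([243., 240.,  46.,  38.])]]
```

View pics/end.png

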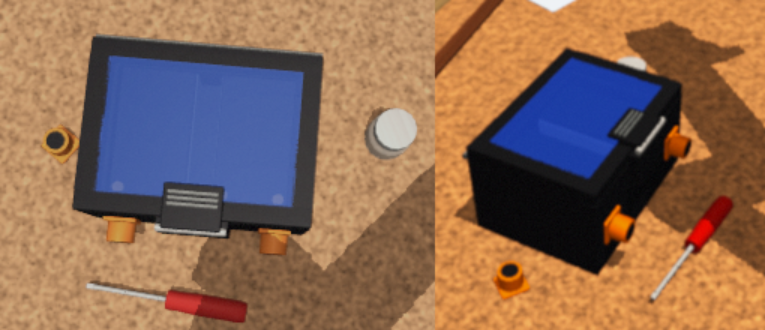

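The lid is shut, the latch lies flat on it at about (193,207), and the connector, jar and screwdriver haven't moved.

```bash
python3 -c "
from cell import bot
print(bot.close_job())"
```

```text
the job is handed in; nothing more can be done
None
```

The lid is fully shut and the latch is folded flat on it. The connector, jar and screwdriver were left where they stood, the arm is clear, and the job was handed in at about 22 s.

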